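# Refit the filter cover of a downdraft sanding box

## Task

The filter cover of the sanding box is lying on the bench: put it back. Tilt it, hook its lip under the ledge of the frame around the filter opening, pushing only lightly as you feel for the ledge, then swing the other end down against the sprung filter and press, no harder than it takes, until the spring catch snaps over it and the cover lies flat and level with the frame; then let go. Do not disturb the tools and workpieces around.

Things in the scene. Friction and masses are not known exactly. Their poses are not given: they have to be found in the camera images.
- cover: Loose filter cover: black plastic plate 150 (x) by 114 (y) by 8 mm, bar handle on top, lying handle up on the bench. Origin: centre of its underside, z up. Its lip, a 4 mm thick tongue 90 mm wide, carries on the plate's lower half 6 mm past the -x end (to x = -81 mm); above it the end face (x = -75, z = 4 to 8 mm) is a shoulder. About 0.22 kg (+-30 %), centre of mass near the centre.
- cover_handle (a point): Centre of the handle bar, (25, 0, 34) mm in the cover's frame. The bar runs along the cover's x, 70 mm long (46 mm free between its two posts), 12 mm wide, 14 mm high; 19 mm are free between plate and bar.
- cover_lip (a point): Middle of the lip's upper front edge, (-81, 0, 4) mm in the cover's frame. The lip is brittle: feel for the ledge with some 5 N.
- box: Downdraft sanding box: grey sheet-steel box 300 (x) by 400 (y) mm, deck 90 mm high, fixed. Perforated grid on its +y half, filter opening with an aluminium frame on its -y half. Origin on the bench, mid-depth; y runs from -190 to 210 mm. Its x axis points from the frame's ledge to its catch. Put the cover in with its x axis along the box's x.
- ledge (a point): On the box at (-84, -105, 99) mm: by design the middle of the ledge's lower edge; box axes. The ledge is a 4 mm bar along y at the frame's -x end, underside 9 mm above the deck, open below to 10 mm behind its edge. The frame is screwed down through slotted holes: all of it (ledge, rails, catch) stands up to 16 mm nearer or farther along x, which nothing measures; y and height are exact.
- opening (a point): On the box at (-9, -105, 90) mm: by design the middle of the frame's opening, on the deck. Frame 13 mm high; side rails leave 120 mm in y; from the ledge's edge to the far rail 153 mm. Seated, the cover's shoulder is 0 to 3 mm from the ledge's edge, its top level with the frame's top, its underside 5 mm above the deck. Side flanges (10 mm wide, tops 3 mm above the deck) stop it 2 mm lower.
- filter_top (a point): Middle of the top of the pleated filter in the opening, 78 (x) by 84 mm, at (5, -105, 99) mm in the box's frame. It stands on springs, 4 mm proud of the seated cover's underside, and pushes up with about 7 N when free, 11 N at the seated cover: a cover stays flat only when held at both ends.
- catch (a joint): Travel of the spring bolt in a block (37 mm above the deck) at the frame's +x end, mid-width, m. 0 = out, at rest: its 26 mm wide nose reaches 5 to 9 mm over a seated cover's end, underside level with the frame's top. The cover's end, pressed on its bevel (18 mm high), drives it back along +x (to 0.011). Pressing home by the handle takes about 10 to 16 N; then the bolt jumps out.
- workpiece: Pine board 150 by 85 by 18 mm lying on the box's grid. Leave alone.
- sanding_block: Cork sanding block 110 by 65 by 40 mm with a wooden back, on the box's grid. Leave alone.
- drill: Red and black cordless drill lying on its side on the bench, right of the robot's base. Leave alone.
- screwdriver: Black screwdriver, 200 mm, lying on the bench beyond the cover. Leave alone.
- tape_measure: Yellow tape measure 70 by 66 by 34 mm lying between the box and the robot's base. Leave alone.

How it is judged:
By the outcome, as a careful person would: the job done as asked, in the order asked, and still so for the second after the job is handed in, with the robot touching nothing.
It also fails if it takes over 59 s, if anything falls off the work surface, if the arm or the gripper's body presses on something with over 40 N, if the wrist force passes 120 N, or if a joint passes its speed limit or range.

## Robot

A 6-joint arm with a two-finger parallel gripper is mounted at the origin on the work surface. World frame = base frame: x ahead of the robot, y to its left, z up, the work surface at z = 0. Lengths are in m, angles in rad, forces in N, time in s.
With the tool pointing down it reaches from about 0.275 to 0.725 m from the base axis. Payload 5.6 kg.
Tool frame: the origin (TCP) lies between the finger pads; the fingertips stand 19 mm ahead of it and the grasp point (between the pads) is the TCP; z points along the fingers, y is the line along which they close (so a half turn about z gives the same grasp; the last joint's range is limited). The gripper opens to 85 mm and grips with 20 to 120 N. Pads are 22 mm wide; open, the fingers measure 114 mm over their backs; the gripper's body (76 mm by 85 mm) begins 54 mm behind the grasp point. The pads swing forward as they close: fully open they stand 13 mm farther back than shut.
Start: joints at [1.597, 0.255, 0.108, 0, -1.424, -0.285], TCP at [0.141, 0.532, 0.25] pointing down, gripper open.
Joint ranges: [-2.95, 2.95], [-1.21, 1.97], [-1.09, 1.5], [-2.87, 1.71], [-2.94, -0.07], [-3.05, 3.05]. Speed limits (rad/s): [2.57, 2.57, 3.14, 3.14, 3.14, 3.14].

## Interface

Orientations are given as a 3x3 rotation matrix whose columns are the frame's x, y, z axes.
In Python, from rig import * gives the robot as it stands.
- The arm moves only by the tool step_arm, never from a script. Its argument "deltas" is one flat list of numbers, 6 for each row, row after row: the shift along the tool's x, y, z in cm, then the turn, a rotation vector about the tool's x, y, z in rad. A call has exactly 5 rows; each row shifts and turns the commanded pose from where the row before left it, along the tool's axes as they then stand; what a row does not reach is not made up. A row lasts 1/10 s, in which the tool goes at most 50 mm and 8.59 degrees, less where a joint would pass 70% of its speed; a pose out of reach is approached as far as the arm can. A call with a gripper value outside its range is refused whole. "hand" is the finger opening in cm, from 0 to 8.54, set as the call begins (left out, the last holds). The fingers move at their own pace and stop on an object; "squeeze" is the grip in N (left out, the last holds). Time passes only in rows, so rows that do not move let the fingers close, or fill a call up. It gives the time, the measured TCP pose, the force, the opening and the grip force at its end, in the units of the state.
- get_obs(): the state, without advancing time (a new reading comes with each control period).
- read_camera(name): name is "scene" or "top" or "wrist"; returns a dict with "color" (384x512x3 uint8, red, green, blue), "fx", "fy", "cx", "cy" (pixels), "distortion" ([k1, k2, p1, p2, k3] as OpenCV has them; the pictures are not rectified), "R" (3x3) and "t" (3): a world point X has camera coordinates R X + t. Camera axes: x right, y down, z forward; pixel columns grow to the right and rows downward; lengths in m; the calibration is good to about 2 mm. A picture is of the moment at which its call begins. There is no depth.
- sign_off(): hands the job in; it is judged then, once.
The state is a dict: "t": time; "joint_pos": joint angles; "qd": joint speeds; "effort": joint torques, N m; "position": TCP position; "tcp_rot": TCP orientation; "ft_force": force on the tool from outside, world axes, zero at the start; "wrist_torque": the same for the moment, N m; "opening": finger opening in m; "gripper_force": force on a finger pad.
Only numpy, scipy, OpenCV 4.12 (cv2) and the standard library are available. Lean on these libraries where they do the work, as an engineer would, in place of code of your own. Each camera call takes 0.05 s, during which the arm holds its last target. There are 200 camera calls.

## Working session

There is one attempt and no reset: what is moved stays moved. The work goes in short steps, Python scripts to look and compute and a tool call to move; the robot and the scene stay as the last step left them, time stands still between calls to the robot, and variables do not carry over. Pictures are saved under pics/ and viewed, at most 10 in all, crops included, and the job is handed in when it is done.

Besides the shell and the picture viewer there is one more tool, called as name(argument=value, ...) on one line, values as JSON. step_arm: Moves the arm, as the interface text tells. Its arguments: {"type":"object","properties":{"deltas":{"type":"array"},"hand":{"type":"number"},"squeeze":{"type":"number"}},"required":["deltas"]}

```bash
mkdir -p pics; ls
python3 - <<'E'
from rig import *
import cv2,numpy as np
o=get_obs(); print(o)
for n in("scene","top"):
    c=read_camera(n); cv2.imwrite(f"pics/{n}0.png",c["color"][:,:,::-1])
    np.savez(f"{n}0.npz",**c)
    print(n,c["fx"],c["cx"],c["distortion"],np.round(-c["R"].T@c["t"],3))
E
```

```text
pics
{'t': 0.0, 'joint_pos': array([ 1.59657208e+00,  2.55734371e-01,  1.06978879e-01, -5.03225381e-04,
       -1.42388246e+00, -2.84570214e-01]), 'qd': array([-0.00071199, -0.00032272, -0.00016295,  0.00195751,  0.00035686,
       -0.00023757]), 'effort': array([-1.21764268e-03, -3.86629057e+01,  2.37949115e+01,  5.36562324e+00,
       -6.14043252e-03,  9.39738015e-06]), 'position': array([0.14058418, 0.53124421, 0.24938791]), 'tcp_rot': array([[ 9.66680232e-01, -2.55986574e-01, -4.50175564e-04],
       [-2.55986967e-01, -9.66678455e-01, -1.85382225e-03],
       [ 3.93785863e-05,  1.90729240e-03, -9.99998180e-01]]), 'ft_force': array([ 1.61153901, -0.15874164,  0.31063923]), 'wrist_torque': array([-0.02570935, -0.01919647,  0.01383167]), 'gripper_force': 0.0, 'opening': 0.08521908397708206}
scene 371.725989173882 257.3165138819377 [-0.05734043  0.          0.          0.          0.        ] [1.252 0.    1.067]
top 378.37482107329157 261.063086160118 [-0.06136104  0.          0.          0.          0.        ] [ 0.33  -0.006  1.205]
```

View pics/top0.png

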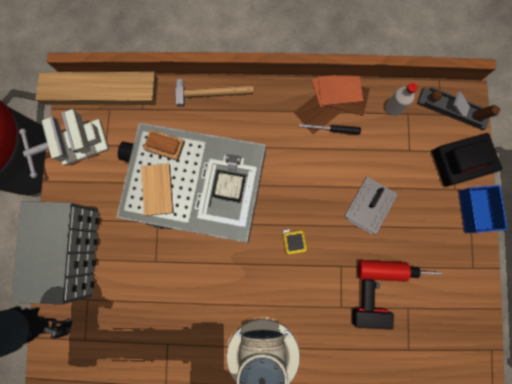

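View pics/scene0.png

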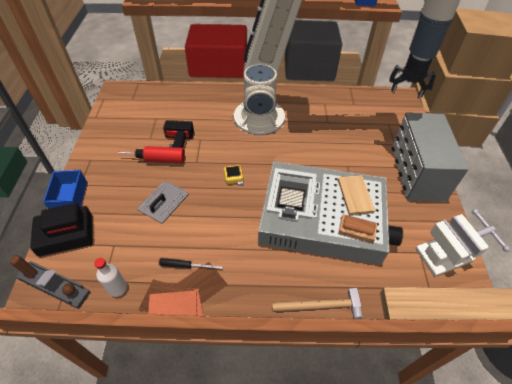

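The top view shows the box centred near (192,183) with the frame at (228,190) and the catch at (233,160), away from the robot. The cover is grey, near (371,205), with the tape at (294,242) and the drill at (385,290). I'll enlarge the cover and frame to find their corners.

Run:
```python
import cv2,numpy as np
t=cv2.imread("pics/top0.png")
a=cv2.resize(t[170:240,335:405],(400,400),interpolation=cv2.INTER_CUBIC)
b=cv2.resize(t[140:240,180:280],(400,400),interpolation=cv2.INTER_CUBIC)
cv2.imwrite("pics/c1.png",np.hstack([a,b]))
# box outline & cover masks
hsv=cv2.cvtColor(t,cv2.COLOR_BGR2HSV)
m=((hsv[...,1]<45)&(hsv[...,2]>60)).astype(np.uint8)
m=cv2.morphologyEx(m,cv2.MORPH_OPEN,np.ones((3,3)))
n,l,s,c=cv2.connectedComponentsWithStats(m)
for i in range(1,n):
    if s[i,4]>300:
        cn=cv2.findContours((l==i).astype(np.uint8),0,1)[0][0]
        print(s[i],cv2.minAreaRect(cn),np.round(cv2.boxPoints(cv2.minAreaRect(cn)),1).tolist())
```

```text
[    0     0   512   207 33648] ((255.5, 103.0), (206.0, 511.0), 90.0) [[-0.0, 0.0], [511.0, 0.0], [511.0, 206.0], [0.0, 206.0]]
[387  88  27  27 430] ((398.75006103515625, 101.25000762939453), (16.970561981201172, 28.991374969482422), 45.0) [[382.5, 105.5], [403.0, 85.0], [415.0, 97.0], [394.5, 117.5]]
[  117   124   148   118 10321] ((190.73489379882812, 182.3355712890625), (134.22019958496094, 99.69483947753906), 10.007980346679688) [[116.0, 219.8000030517578], [133.3000030517578, 121.5999984741211], [265.5, 144.89999389648438], [248.1999969482422, 243.10000610351562]]
[ 346  178   50   55 1534] ((370.4198303222656, 205.84432983398438), (35.5490608215332, 47.30162048339844), 29.05460548400879) [[343.3999938964844, 217.89999389648438], [366.3999938964844, 176.5], [397.3999938964844, 193.8000030517578], [374.5, 235.1999969482422]]
[   0  190   97  121 8729] ((48.0, 250.0), (120.0, 96.0), 90.0) [[-0.0, 190.0], [96.0, 190.0], [96.0, 310.0], [0.0, 310.0]]
[500 231  12 130 974] ((505.5, 295.5), (128.99996948242188, 10.999998092651367), 90.0) [[500.0, 231.0], [511.0, 231.0], [511.0, 360.0], [500.0, 360.0]]
[ 238  325   61   59 1684] ((273.2528991699219, 365.30389404296875), (47.078094482421875, 72.09608459472656), 41.905941009521484) [[231.6999969482422, 376.3999938964844], [279.79998779296875, 322.79998779296875], [314.79998779296875, 354.20001220703125], [266.70001220703125, 407.8999938964844]]
[228 329  18  46 402] ((234.649658203125, 350.80889892578125), (13.72932243347168, 45.88218307495117), 10.17551040649414) [[223.8000030517578, 372.20001220703125], [231.89999389648438, 327.0], [245.5, 329.3999938964844], [237.39999389648438, 374.6000061035156]]
[  0 344  26  40 786] ((12.5, 363.5), (39.0, 25.0), 90.0) [[-0.0, 344.0], [25.0, 344.0], [25.0, 383.0], [0.0, 383.0]]
```

View pics/c1.png

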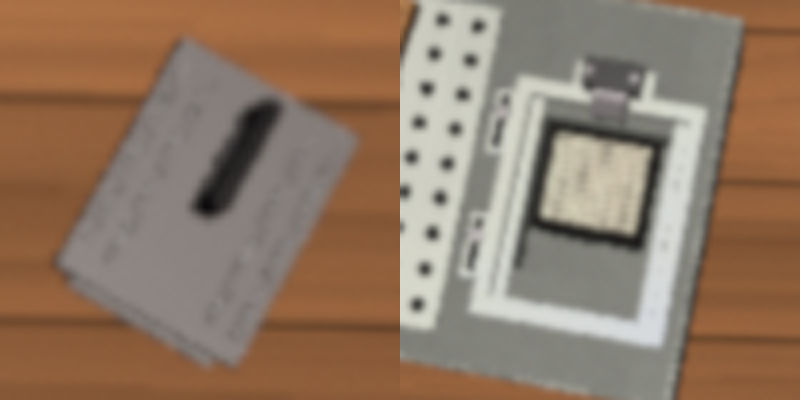

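The enlarged crop shows the cover's handle toward its upper right, so the lip is at the lower left. In the right half the catch is at the top of the frame, (612,85), and the ledge at the bottom, around (570,315). Next I cast rays to get the poses.

```bash
cat > h.py <<'E'
import numpy as np,cv2
from scipy.spatial.transform import Rotation as Ro
def ray(c,uv,z):
    K=np.array([[c["fx"],0,c["cx"]],[0,c["fy"],c["cy"]],[0,0,1.]])
    p=cv2.undistortPoints(np.array(uv,float).reshape(-1,1,2),K,np.array(c["distortion"])).reshape(-1,2)
    d=np.c_[p,np.ones(len(p))]@c["R"]; o=-c["R"].T@c["t"]
    return o+d*((z-o[2])/d[:,2])[:,None]
def proj(c,X):
    K=np.array([[c["fx"],0,c["cx"]],[0,c["fy"],c["cy"]],[0,0,1.]])
    return cv2.projectPoints(np.array(X,float).reshape(-1,3),cv2.Rodrigues(np.array(c["R"]))[0],np.array(c["t"]),K,np.array(c["distortion"]))[0].reshape(-1,2)
def yaw(a): return Ro.from_euler('z',a,degrees=True).as_matrix()
def delta(o,p,R=None):  # total in tool axes: cm, rad
    T=np.array(o["tcp_rot"]); d=T.T@(np.array(p)-o["position"])*100
    r=np.zeros(3) if R is None else Ro.from_matrix(T.T@R).as_rotvec()
    return np.round(d,2),np.round(r,4)
def show(o): print("t",round(o["t"],2),"p",np.round(o["position"]*1000,1),"F",np.round(o["ft_force"],1),"op",round(o["opening"]*1000,1),"g",round(o["gripper_force"],1))
E
python3 - <<'E'
from h import *
c=dict(np.load("top0.npz")); im=cv2.imread("pics/top0.png"); hsv=cv2.cvtColor(im,cv2.COLOR_BGR2HSV)
m=((hsv[...,1]<45)&(hsv[...,2]>60)).astype(np.uint8); m=cv2.morphologyEx(m,1*2,np.ones((3,3))) if 0 else cv2.morphologyEx(m,cv2.MORPH_OPEN,np.ones((3,3)))
n,l,s,_=cv2.connectedComponentsWithStats(m)
def rect(i,z):
    cn=cv2.findContours((l==i).astype(np.uint8),0,1)[0][0].reshape(-1,2)
    P=ray(c,cn,z)[:,:2]*1000; r=cv2.minAreaRect(P.astype(np.float32)); return r
for i in range(1,n):
    if s[i,4]==10321: print("box",rect(i,.09))
    if s[i,4]==1534: print("cover",rect(i,.006))
# handle: dark pixels in cover
d=(im.max(2)<70).astype(np.uint8); d[:, :340]=0; d[:, 400:]=0; d[:175]=0; d[235:]=0
n2,l2,s2,_=cv2.connectedComponentsWithStats(d); i=1+s2[1:,4].argmax()
P=ray(c,np.argwhere(l2==i)[:,::-1],.041)[:,:2]*1000; print("handle",s2[i],P.mean(0),cv2.minAreaRect(P.astype(np.float32)))
for n_,uv in (("ledge in",(180+(515+640-800)/8,140+(297+320)/8)),("far rail in",(180+(545+690-800)/8,140+(97+122)/8)),("frame lo",(180+(475+660-800)/8,140+(313+347)/8)),("catch",(180+(612-400)/4,140+77/4))):
    print(n_,ray(c,[uv],.103)*1000)
E
```

```text
box ((518.70361328125, 227.68643188476562), (403.6871032714844, 303.47503662109375), 80.86457824707031)
cover ((466.98681640625, -332.7484130859375), (111.63209533691406, 153.73703002929688), 60.81398391723633)
handle [369 188  15  20 108] [ 489.02990047 -340.95257482] ((489.239013671875, -340.9256591796875), (15.619789123535156, 71.52520751953125), 61.17973709106445)
ledge in [[413.21376597 120.42328404 103.        ]]
far rail in [[562.03017086  96.1585191  103.        ]]
frame lo [[397.35539066 127.15704683 103.        ]]
catch [[586.7188195  101.12682606 103.        ]]
```

step_arm(deltas=[2.8, 2.15, 0, 0, 0, 0, 2.8, 2.15, 0, 0, 0, 0, 2.8, 2.15, 0, 0, 0, 0, 2.8, 2.15, 0, 0, 0, 0, 2.8, 2.15, 0, 0, 0, 0], hand=8.5, squeeze=70)

```text
t: 0.6
position: [0.2491, 0.3905, 0.2499]
tcp_rot: [[0.967, -0.256, -0.0], [-0.256, -0.967, -0.001], [-0.0, 0.001, -1.0]]
ft_force: [0.2, 0.1, -0.5]
opening: 0.0851
gripper_force: 0.0
```

step_arm(deltas=[2.8, 2.15, 0, 0, 0, 0, 2.8, 2.15, 0, 0, 0, 0, 2.8, 2.15, 0, 0, 0, 0, 2.8, 2.15, 0, 0, 0, 0, 2.8, 2.15, 0, 0, 0, 0])

```text
t: 1.1
position: [0.3568, 0.2508, 0.2501]
tcp_rot: [[0.967, -0.256, -0.0], [-0.256, -0.967, -0.0], [-0.0, 0.0, -1.0]]
ft_force: [0.0, 0.2, -0.1]
opening: 0.0853
gripper_force: 0.0
```

step_arm(deltas=[2.8, 2.15, 0, 0, 0, 0, 2.8, 2.15, 0, 0, 0, 0, 2.8, 2.15, 0, 0, 0, 0, 2.8, 2.15, 0, 0, 0, 0, 0, 0, 0, 0, 0, 0])

```text
t: 1.6
position: [0.4439, 0.1376, 0.2496]
tcp_rot: [[0.966, -0.26, -0.001], [-0.26, -0.966, -0.001], [-0.001, 0.002, -1.0]]
ft_force: [-0.3, 0.4, -0.7]
opening: 0.0852
gripper_force: 0.0
```

Run:
```python
from rig import *
from h import *
o=get_obs(); show(o); c=read_camera("wrist"); np.savez("w1.npz",**c); cv2.imwrite("pics/w1.png",c["color"][:,:,::-1])
print(-c["R"].T@c["t"],c["R"][2])
```

```text
t 1.6 p [443.9 137.6 249.6] F [-0.3  0.4 -0.7] op 85.2 g 0.0
[0.50886196 0.12038986 0.37332869] [-0.25675932  0.06755733 -0.96411133]
```

View pics/w1.png

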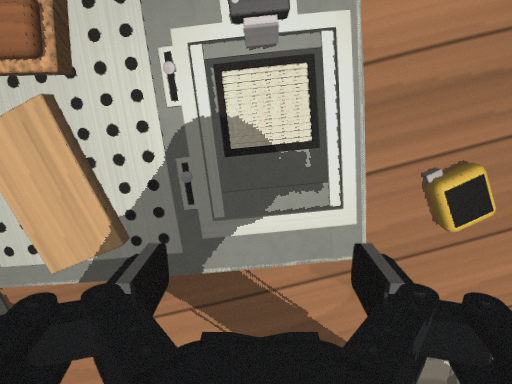

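The wrist view shows the frame. The ledge bar is at the bottom, with its inner edge from about (206,221) to (340,209); the box's front edge runs from (200,272) to (362,262), and the catch is at (262,25). I'll use the box edge as the reference for the ledge offset.

Run:
```python
from h import *
c=dict(np.load("w1.npz")); g=cv2.cvtColor(cv2.imread("pics/w1.png"),cv2.COLOR_BGR2GRAY).astype(int)
O=np.array([517.1,217.8]);R=yaw(-9.14)[:2,:2]
B=lambda u,v,z:(R.T@((ray(c,[(u,v)],z)[0,:2]*1000)-O))
for u in (235,260,285,310):
    col=g[:,u]; d=np.abs(np.diff(col)); r=[(v,col[v],col[v+1],B(u,v+.5,.09 if v>242 else .103).round(1).tolist()) for v in range(20,285) if d[v]>25 and (v<60 or v>195)]
    print(u,*r,sep="\n  ")
for v in (100,150,190):
    row=g[v]; print(v,[(u,B(u+.5,v,.09 if u>355 else .103).round(1).tolist()) for u in range(165,375) if abs(row[u+1]-row[u])>25 and (u<222 or u>318)])
```

```text
235
  (22, np.int64(33), np.int64(67), [76.9, -85.5])
  (23, np.int64(67), np.int64(160), [76.2, -85.4])
  (24, np.int64(160), np.int64(219), [75.4, -85.3])
  (36, np.int64(217), np.int64(90), [66.5, -84.2])
  (39, np.int64(68), np.int64(98), [64.2, -84.0])
  (40, np.int64(98), np.int64(139), [63.5, -83.9])
  (55, np.int64(126), np.int64(63), [52.1, -82.5])
  (231, np.int64(132), np.int64(214), [-99.0, -64.0])
  (235, np.int64(186), np.int64(135), [-103.0, -63.5])
  (270, np.int64(120), np.int64(69), [-146.2, -57.1])
260
  (46, np.int64(74), np.int64(125), [56.8, -103.3])
  (52, np.int64(137), np.int64(59), [52.3, -102.9])
  (218, np.int64(131), np.int64(215), [-88.6, -88.4])
  (232, np.int64(207), np.int64(170), [-102.4, -87.0])
  (233, np.int64(170), np.int64(133), [-103.3, -86.9])
  (280, np.int64(72), np.int64(107), [-160.2, -81.1])
  (284, np.int64(119), np.int64(91), [-164.8, -80.6])
285
  (30, np.int64(220), np.int64(174), [66.9, -124.4])
  (31, np.int64(174), np.int64(96), [66.1, -124.4])
  (32, np.int64(96), np.int64(66), [65.4, -124.3])
  (34, np.int64(70), np.int64(98), [6
[... 1270 characters left out ...]
 -161.9]), (336, [8.9, -162.7]), (338, [8.8, -164.4]), (339, [8.7, -165.3]), (353, [7.6, -177.1]), (364, [6.8, -190.7])]
150 [(166, [-17.7, -14.0]), (201, [-21.0, -44.4]), (326, [-32.1, -152.2]), (327, [-32.2, -153.0]), (337, [-33.1, -161.7]), (338, [-33.2, -162.6]), (340, [-33.3, -164.3]), (341, [-33.4, -165.2]), (354, [-34.5, -176.6]), (355, [-34.6, -177.5]), (364, [-37.4, -189.6])]
190 [(184, [-54.8, -23.8]), (185, [-54.9, -24.7]), (191, [-55.5, -30.1]), (220, [-58.2, -56.0]), (320, [-67.4, -145.1]), (329, [-68.2, -153.1]), (339, [-69.2, -162.1]), (340, [-69.2, -163.0]), (341, [-69.3, -163.9]), (342, [-69.4, -164.8]), (355, [-70.6, -176.6]), (356, [-74.5, -181.3]), (365, [-75.4, -189.9])]
```

step_arm(deltas=[1.32, 3.5, 0, 0, 0, 0, 1.32, 3.5, 0, 0, 0, 0, 1.32, 3.5, 0, 0, 0, 0, 1.32, 3.5, 0, 0, 0, 0, 1.32, 3.5, 0, 0, 0, 0])

```text
t: 2.15
position: [0.4613, -0.0462, 0.2502]
tcp_rot: [[0.967, -0.255, -0.0], [-0.255, -0.967, 0.0], [-0.0, -0.0, -1.0]]
ft_force: [0.9, -1.0, 0.3]
opening: 0.085
gripper_force: 0.0
```

step_arm(deltas=[1.32, 3.5, 0, 0, 0, 0, 1.32, 3.5, 0, 0, 0, 0, 1.32, 3.5, 0, 0, 0, 0, 1.32, 3.5, 0, 0, 0, 0, 1.32, 3.5, 0, 0, 0, 0])

```text
t: 2.65
position: [0.4807, -0.2323, 0.2501]
tcp_rot: [[0.967, -0.255, -0.0], [-0.255, -0.967, 0.0], [-0.0, -0.0, -1.0]]
ft_force: [1.3, 0.1, 0.4]
opening: 0.0849
gripper_force: 0.0
```

step_arm(deltas=[1.32, 3.5, 0, 0, 0, 0, 1.32, 3.5, 0, 0, 0, 0, 1.32, 3.5, 0, 0, 0, 0, 0, 0, 2, 0, 0, 0.124, 0, 0, 3, 0, 0, 0.124])

```text
t: 3.15
position: [0.4932, -0.3441, 0.2006]
tcp_rot: [[0.871, -0.49, 0.003], [-0.49, -0.871, -0.001], [0.003, -0.0, -1.0]]
ft_force: [0.6, -0.3, -0.3]
opening: 0.0848
gripper_force: 0.0
```

step_arm(deltas=[0, 0, 3, 0, 0, 0, 0, 0, 2, 0, 0, 0, 0, 0, 0, 0, 0, 0, 0, 0, 0, 0, 0, 0, 0, 0, 0, 0, 0, 0])

```text
t: 3.65
position: [0.4931, -0.3435, 0.152]
tcp_rot: [[0.875, -0.485, 0.002], [-0.485, -0.875, -0.001], [0.003, 0.0, -1.0]]
ft_force: [-0.3, -0.6, 0.1]
opening: 0.0854
gripper_force: 0.0
```

Run:
```python
from rig import *
from h import *
o=get_obs(); show(o); c=read_camera("wrist"); np.savez("w2.npz",**c); cv2.imwrite("pics/w2.png",c["color"][:,:,::-1])
print(np.degrees(np.arctan2(o["tcp_rot"][1,0],o["tcp_rot"][0,0])),-c["R"].T@c["t"],delta(o,[.491,-.3455,.034],None))
```

```text
t 3.65 p [ 493.1 -343.5  152. ] F [-0.3 -0.6  0.1] op 85.4 g 0.0
-28.98991192972093 [ 0.55151213 -0.37581128  0.27597279] (array([-0.12,  0.28, 11.8 ]), array([0., 0., 0.]))
```

View pics/w2.png

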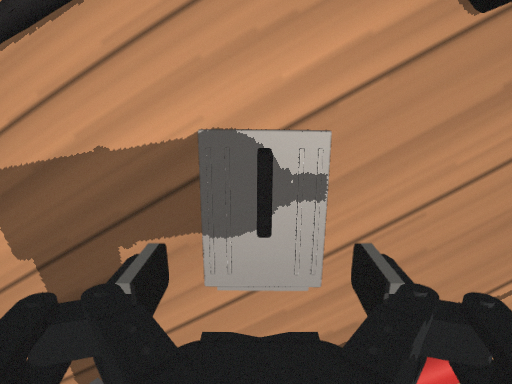

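The wrist view shows the cover square to the tool: plate corners at (198,130), (331,130), (207,287) and (323,287), with the bar from (257,148) to (272,238).

Run:
```python
from rig import *
from h import *
c=dict(np.load("w2.npz")); o=get_obs(); T=o["tcp_rot"]
g=cv2.cvtColor(cv2.imread("pics/w2.png"),cv2.COLOR_BGR2GRAY)
P=ray(c,[(198,129.5),(331.5,129.5),(323.5,287),(206.5,287)],.008)
f=lambda X:np.round((X-o["position"])@T*1000,1)
print("plate corners tool mm",f(P),"centre",f(P.mean(0)))
m=(g<45).astype(np.uint8); m[:145]=0;m[242:]=0;m[:,:250]=0;m[:,280:]=0
v,u=np.nonzero(m); 
B=ray(c,[(u.min(),v.min()),(u.max(),v.min()),(u.min(),v.max()),(u.max(),v.max())],.041); print("bar",f(B),f(B.mean(0)))
```

```text
plate corners tool mm [[ 51.2 -52.2 144.2]
 [ 51.4  60.7 144.2]
 [-99.   62.3 143.7]
 [-99.  -51.7 143.8]] centre [-23.8   4.8 144. ]
bar [[ 39.4  -2.1 111.2]
 [ 39.4   9.2 111.2]
 [-31.4  -2.2 111. ]
 [-31.4  10.  111. ]] [  4.    3.7 111.1]
```

step_arm(deltas=[0.2, 0.4, 3, 0, 0, 0, 0, 0, 3, 0, 0, 0, 0, 0, 3, 0, 0, 0, 0, 0, 1.6, 0, 0, 0, 0, 0, 1, 0, 0, 0])

```text
t: 4.2
position: [0.4919, -0.3478, 0.0338]
tcp_rot: [[0.874, -0.485, -0.0], [-0.485, -0.874, 0.0], [-0.0, 0.0, -1.0]]
ft_force: [-0.0, 0.8, 0.6]
opening: 0.085
gripper_force: 0.0
```

step_arm(deltas=[0, 0, 0, 0, 0, 0, 0, 0, 0, 0, 0, 0, 0, 0, 0, 0, 0, 0, 0, 0, 0, 0, 0, 0, 0, 0, 0, 0, 0, 0], hand=0, squeeze=70)

```text
t: 4.7
position: [0.4923, -0.348, 0.035]
tcp_rot: [[0.874, -0.485, 0.001], [-0.485, -0.874, -0.0], [0.001, -0.0, -1.0]]
ft_force: [3.1, 2.9, -0.1]
opening: 0.0116
gripper_force: 4.8
```

step_arm(deltas=[0, 0, 0, 0, 0, 0, 0, 0, 0, 0, 0, 0, 0, 0, 0, 0, 0, 0, 0, 0, 0, 0, 0, 0, 0, 0, 0, 0, 0, 0])

```text
t: 5.2
position: [0.4924, -0.348, 0.0352]
tcp_rot: [[0.874, -0.485, 0.001], [-0.485, -0.874, -0.001], [0.002, 0.0, -1.0]]
ft_force: [-1.7, 0.9, 5.9]
opening: 0.0107
gripper_force: 69.8
```

step_arm(deltas=[0, 0, -1, 0, 0, 0, 0, 0, -2, 0, 0, 0, 0, 0, -3, 0, 0, 0, 0, 0, -3, 0, 0, 0, 0, 0, -3, 0, 0, 0])

```text
t: 5.7
position: [0.4914, -0.3476, 0.1553]
tcp_rot: [[0.874, -0.486, -0.001], [-0.486, -0.874, 0.001], [-0.001, -0.0, -1.0]]
ft_force: [0.1, 0.1, -1.7]
opening: 0.0104
gripper_force: 68.7
```

step_arm(deltas=[0, 0, -3, 0, 0, 0, 0, 0, -3, 0, 0, 0, -0.5, -1, -2.5, 0, 0, 0, -1, -2.2, -1, 0, 0, 0, -1.5, -3.1, 0, 0, 0, 0])

```text
t: 6.2
position: [0.4965, -0.2786, 0.2511]
tcp_rot: [[0.873, -0.487, 0.003], [-0.487, -0.873, -0.001], [0.003, -0.0, -1.0]]
ft_force: [0.7, 1.1, -1.5]
opening: 0.0107
gripper_force: 68.7
```

step_arm(deltas=[-1.5, -3.1, 0, 0, 0, 0, -1.5, -3.1, 0, 0, 0, 0, -1.5, -3.1, 0, 0, 0, 0, -1.5, -3.1, 0, 0, 0, 0, -1.5, -3.1, 0, 0, 0, 0])

```text
t: 6.7
position: [0.5053, -0.1049, 0.2493]
tcp_rot: [[0.874, -0.485, -0.001], [-0.485, -0.874, 0.0], [-0.001, 0.0, -1.0]]
ft_force: [1.4, -0.4, -1.2]
opening: 0.0107
gripper_force: 68.7
```

step_arm(deltas=[-1.5, -3.1, 0, 0, 0, 0, -1.5, -3.1, 0, 0, 0, 0, -1.5, -3.1, 0, 0, 0, 0, -1.5, -3.1, 0, 0, 0, 0, -1.5, -3.1, 0, 0, 0, 0])

```text
t: 7.2
position: [0.515, 0.0669, 0.2493]
tcp_rot: [[0.874, -0.485, -0.001], [-0.485, -0.874, -0.0], [-0.001, 0.0, -1.0]]
ft_force: [0.4, -0.5, -2.3]
opening: 0.0106
gripper_force: 68.7
```

step_arm(deltas=[-1.2, -2.5, 0, 0, 0, 0, -0.6, -1.2, 0, 0, 0, 0, 0, 0, 0, 0, 0, -0.11, 0, 0, 0, 0, 0, -0.12, 0, 0, 0, 0, 0, -0.117])

```text
t: 7.7
position: [0.5175, 0.1064, 0.2492]
tcp_rot: [[0.988, -0.154, -0.001], [-0.154, -0.988, -0.0], [-0.001, 0.001, -1.0]]
ft_force: [0.5, 0.7, -1.7]
opening: 0.011
gripper_force: 68.7
```

```bash
cat >> h.py <<'E'
BO=np.array([.5171,.2178,0]);BR=yaw(-9.14)
def goal(tip,th,grip=(26,0,35.2)):  # box mm of lip's upper front edge, tilt deg -> TCP pos, R
    Rc=BR@Ro.from_euler('y',-th,degrees=True).as_matrix()
    p=BO+BR@(np.array(tip)/1000)+Rc@((np.array(grip)-[-81,0,4])/1000)
    return p,Rc@np.diag([1,-1,-1.])
def state(o,grip=(26,0,35.2)):
    Rc=BR.T@o["tcp_rot"]@np.diag([1,-1,-1.]); th=np.degrees(np.arctan2(Rc[2,0],Rc[0,0]))
    tip=BR.T@(o["position"]-BO)*1000-Rc@(np.array(grip)-[-81,0,4]); e=tip+Rc@[156,0,4.]
    print("t",round(o["t"],2),"tip",tip.round(1),"end top",e.round(1),"tilt",round(th,2),"yaw",round(np.degrees(np.arctan2(Rc[1,0],Rc[0,0])),2),"Fbox",np.round(BR.T@o["ft_force"],1),"M",np.round(BR.T@o["wrist_torque"],2),"g",round(o["gripper_force"],1),"op",round(o["opening"]*1000,1))
E
python3 - <<'E'
from rig import *
from h import *
o=get_obs(); state(o); p,R=goal([-75,-105,152],15); print(p,delta(o,p,R))
E
```

```text
t 7.7 tip [ -89.  -110.4  218.1] end top [  67.  -109.7  221.9] tilt -0.05 yaw 0.26 Fbox [ 0.4  0.8 -1.7] M [-0.09 -0.05 -0.04] g 68.7 op 11.0
[0.52044246 0.11091192 0.20983052] (array([ 0.23, -0.49,  3.93]), array([-1.000e-04,  2.626e-01,  4.600e-03]))
```

step_arm(deltas=[0.2, -0.5, 0, 0, 0, 0, 0, 0, 0, 0, 0.0875, 0, 0, 0, 0, 0, 0.0875, 0, 0, 0, 0, 0, 0.0875, 0, 0, 0, 0, 0, 0, 0])

```text
t: 8.2
position: [0.5177, 0.1104, 0.2478]
tcp_rot: [[0.954, -0.161, 0.254], [-0.155, -0.987, -0.043], [0.258, 0.001, -0.966]]
ft_force: [-0.1, -0.3, -1.9]
opening: 0.0106
gripper_force: 68.7
```

Run:
```python
from rig import *
from h import *
o=get_obs(); state(o); p,R=goal([-77,-105,130],15); print(delta(o,p,R))
c=read_camera("scene"); s=read_camera("wrist"); im=c["color"][:,:,::-1]
a=cv2.resize(im[120:260,220:400],(540,420),interpolation=cv2.INTER_CUBIC); np.savez("s3.npz",**c); np.savez("w3.npz",**s)
b=cv2.resize(s["color"][:,:,::-1],(256,192)); z=np.zeros((420,256,3),np.uint8); z[:192]=b
cv2.imwrite("pics/s3.png",np.hstack([a,z]))
```

```text
t 8.2 tip [ -77.7 -105.8  190. ] end top [  72.  -106.1  234.1] tilt 14.94 yaw -0.09 Fbox [-0.1 -0.4 -1.9] M [-0.09  1.04 -0.01] g 68.7 op 10.6
(array([-1.49, -0.1 ,  5.81]), array([ 0.0019,  0.0011, -0.0016]))
```

View pics/s3.png

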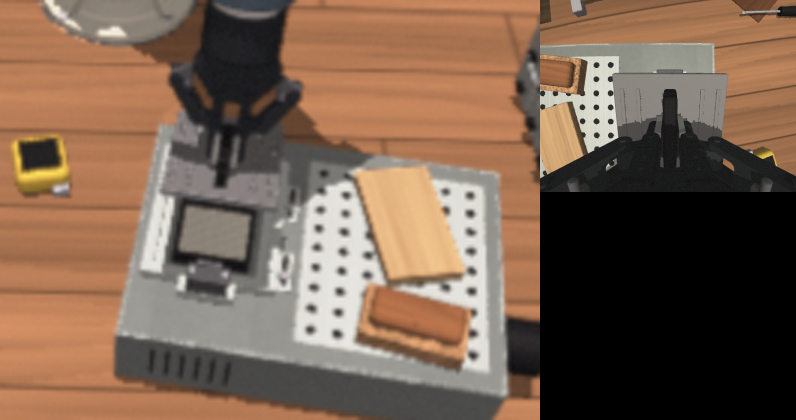

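The scene view shows the cover held tilted over the frame, catch end up. In the wrist inset the plate's far corners are at about (146,147) and (374,147) at full scale. I'll check these against the assumed grip.

Run:
```python
from rig import *
from h import *
c=dict(np.load("w3.npz")); o=get_obs(); Rc=o["tcp_rot"]@np.diag([1,-1,-1.])
X=[o["position"]+Rc@((np.array(q)-[26,0,35.2])/1000) for q in ([75,57,8],[75,-57,8],[75,0,8])]
print(proj(c,X).round(1))
g=cv2.cvtColor(c["color"],cv2.COLOR_RGB2GRAY).astype(int)
print("rows", [[v for v in range(120,170) if abs(g[v+1,u]-g[v,u])>15] for u in (170,200,310,340)])
print("cols", [[(u,g[v,u],g[v,u+1]) for u in list(range(135,160))+list(range(360,385)) if abs(g[v,u+1]-g[v,u])>15] for v in (155,165,175)])
# same points displaced for sensitivities
print(proj(c,[X[2],X[2]+Rc@[.002,0,0],X[2]+Rc@[0,0,.002]]).round(1))
```

```text
[[140.5 146.5]
 [376.  146.7]
 [258.3 146.1]]
rows [[144, 145, 146, 147], [144, 145, 146, 147], [144, 145, 146, 147], [145, 146, 147]]
cols [[(135, np.int64(193), np.int64(105)), (136, np.int64(105), np.int64(50)), (144, np.int64(59), np.int64(109)), (145, np.int64(109), np.int64(128))], [(144, np.int64(224), np.int64(182)), (145, np.int64(182), np.int64(127))], [(145, np.int64(224), np.int64(173)), (146, np.int64(173), np.int64(123))]]
[[258.3 146.1]
 [258.3 141.9]
 [258.3 146.6]]
```

step_arm(deltas=[-0.5, 0.1, 2, 0, 0, 0, -0.5, -0.1, 2, 0, 0, 0, -0.5, 0, 1.8, 0, 0, 0, 0, 0, 0, 0, 0, 0, 0, 0, 0, 0, 0, 0])

```text
t: 8.8
position: [0.5223, 0.1114, 0.1902]
tcp_rot: [[0.953, -0.16, 0.256], [-0.155, -0.987, -0.042], [0.26, -0.0, -0.966]]
ft_force: [0.4, -0.5, -1.0]
opening: 0.0109
gripper_force: 68.6
```

Run:
```python
from rig import *
from h import *
o=get_obs(); state(o)
for z in (110,97.2): p,R=goal([-77,-105,z],15); print(delta(o,p,R))
```

```text
t 8.8 tip [ -73.2 -104.1  132.3] end top [  76.4 -104.3  176.7] tilt 15.05 yaw -0.09 Fbox [ 0.5 -0.4 -1. ] M [0.05 0.89 0.06] g 68.6 op 10.9
(array([-0.94,  0.08,  2.06]), array([ 0.0003, -0.0009, -0.0015]))
(array([-1.28,  0.08,  3.3 ]), array([ 0.0003, -0.0009, -0.0015]))
```

step_arm(deltas=[-0.4, 0.1, 1, 0, 0, 0, -0.3, 0, 0.8, 0, 0, 0, -0.3, 0, 0.7, 0, 0, 0, -0.2, 0, 0.4, 0, 0, 0, 0, 0, 0, 0, 0, 0])

```text
t: 9.3
position: [0.5164, 0.1107, 0.1574]
tcp_rot: [[0.954, -0.159, 0.255], [-0.153, -0.987, -0.042], [0.258, 0.001, -0.966]]
ft_force: [-0.4, -0.1, -1.0]
opening: 0.011
gripper_force: 68.7
```

Run:
```python
from rig import *
from h import *
o=get_obs(); state(o)
p,R=goal([-78,-105,97.2],15); print(delta(o,p,R))
```

```text
t 9.3 tip [ -79.  -105.9   99.6] end top [  70.7 -105.9  143.8] tilt 14.97 yaw 0.01 Fbox [-0.4 -0.2 -1. ] M [0.03 0.9  0.03] g 68.7 op 11.0
(array([ 0.03, -0.09,  0.26]), array([0.0011, 0.0005, 0.0001]))
```

step_arm(deltas=[0.03, -0.09, 0.26, 0, 0, 0, 0, 0, 0, 0, 0, 0, -0.19, 0, -0.05, 0, 0, 0, -0.19, 0, -0.05, 0, 0, 0, 0, 0, 0, 0, 0, 0])

```text
t: 9.8
position: [0.5139, 0.1123, 0.156]
tcp_rot: [[0.953, -0.159, 0.256], [-0.154, -0.987, -0.041], [0.26, -0.0, -0.966]]
ft_force: [-0.0, -0.3, -2.4]
opening: 0.0107
gripper_force: 68.7
```

```bash
cat > st.py <<'E'
from rig import *
from h import *
state(get_obs())
E
python3 st.py
```

```text
t 9.8 tip [ -81.6 -104.6   98. ] end top [  68.  -104.7  142.4] tilt 15.05 yaw -0.01 Fbox [ 0.  -0.3 -2.4] M [0.05 0.92 0.01] g 68.7 op 10.7
```

step_arm(deltas=[-0.02, 0, 0.08, 0, 0, 0, -0.15, 0, -0.04, 0, 0, 0, -0.1, 0, -0.03, 0, 0, 0, -0.1, 0, -0.03, 0, 0, 0, 0, 0, 0, 0, 0, 0])

```text
t: 10.3
position: [0.5105, 0.1129, 0.1551]
tcp_rot: [[0.953, -0.159, 0.256], [-0.154, -0.987, -0.041], [0.259, -0.0, -0.966]]
ft_force: [-0.0, 0.1, -1.7]
opening: 0.0107
gripper_force: 68.7
```

```bash
python3 st.py
```

```text
t 10.3 tip [ -85.1 -104.6   97.2] end top [  64.5 -104.7  141.5] tilt 15.04 yaw -0.01 Fbox [-0.   0.1 -1.7] M [-0.03  0.93 -0.  ] g 68.7 op 10.7
```

step_arm(deltas=[-0.05, 0, -0.01, 0, 0, 0, -0.05, 0, -0.01, 0, 0, 0, -0.05, 0, -0.01, 0, 0, 0, -0.05, 0, -0.01, 0, 0, 0, 0, 0, 0, 0, 0, 0])

```text
t: 10.8
position: [0.5085, 0.1132, 0.1549]
tcp_rot: [[0.953, -0.159, 0.256], [-0.154, -0.987, -0.041], [0.259, 0.0, -0.966]]
ft_force: [0.3, -0.6, -1.1]
opening: 0.0108
gripper_force: 68.7
```

```bash
python3 st.py
```

```text
t 10.8 tip [ -87.1 -104.6   97. ] end top [  62.5 -104.7  141.3] tilt 15.04 yaw -0.01 Fbox [ 0.4 -0.5 -1.1] M [0.01 0.88 0.01] g 68.7 op 10.8
```

step_arm(deltas=[-0.05, 0, -0.015, 0, 0, 0, -0.05, 0, -0.015, 0, 0, 0, -0.05, 0, -0.01, 0, 0, 0, -0.05, 0, -0.01, 0, 0, 0, 0, 0, 0, 0, 0, 0])

```text
t: 11.3
position: [0.5065, 0.1135, 0.1549]
tcp_rot: [[0.953, -0.159, 0.256], [-0.154, -0.987, -0.041], [0.259, -0.0, -0.966]]
ft_force: [0.5, -0.8, -1.6]
opening: 0.0108
gripper_force: 68.7
```

```bash
python3 st.py
```

```text
t 11.3 tip [ -89.2 -104.6   97. ] end top [  60.5 -104.7  141.3] tilt 15.04 yaw -0.02 Fbox [ 0.6 -0.7 -1.6] M [-0.01  0.92 -0.02] g 68.7 op 10.8
```

step_arm(deltas=[-0.05, 0, -0.015, 0, 0, 0, -0.05, 0, -0.015, 0, 0, 0, -0.05, 0, -0.01, 0, 0, 0, 0, 0, 0, 0, 0, 0, 0, 0, 0, 0, 0, 0])

```text
t: 11.8
position: [0.505, 0.1138, 0.1549]
tcp_rot: [[0.953, -0.159, 0.256], [-0.154, -0.987, -0.041], [0.26, -0.0, -0.966]]
ft_force: [0.7, 0.6, -1.8]
opening: 0.0109
gripper_force: 68.7
```

```bash
python3 st.py
```

```text
t 11.8 tip [ -90.6 -104.6   97. ] end top [  59.  -104.6  141.3] tilt 15.04 yaw -0.02 Fbox [ 0.6  0.7 -1.8] M [0.06 0.9  0.02] g 68.7 op 10.9
```

step_arm(deltas=[-0.05, 0, -0.015, 0, 0, 0, -0.05, 0, -0.015, 0, 0, 0, -0.03, 0, -0.01, 0, 0, 0, 0, 0, 0, 0, 0, 0, 0, 0, 0, 0, 0, 0])

```text
t: 12.3
position: [0.5037, 0.114, 0.1549]
tcp_rot: [[0.953, -0.159, 0.256], [-0.154, -0.987, -0.041], [0.26, -0.0, -0.966]]
ft_force: [0.3, -0.2, -1.7]
opening: 0.0108
gripper_force: 68.7
```

```bash
python3 st.py
```

```text
t 12.3 tip [ -92.  -104.6   97. ] end top [  57.6 -104.6  141.4] tilt 15.04 yaw -0.01 Fbox [ 0.3 -0.2 -1.7] M [0.01 0.93 0.02] g 68.7 op 10.8
```

step_arm(deltas=[-0.04, 0, -0.01, 0, 0, 0, -0.03, 0, -0.01, 0, 0, 0, -0.03, 0, -0.01, 0, 0, 0, 0, 0, 0, 0, 0, 0, 0, 0, 0, 0, 0, 0])

```text
t: 12.8
position: [0.503, 0.1142, 0.1553]
tcp_rot: [[0.953, -0.159, 0.257], [-0.153, -0.987, -0.041], [0.26, -0.0, -0.966]]
ft_force: [2.4, -0.3, -2.2]
opening: 0.0107
gripper_force: 68.7
```

```bash
python3 st.py
```

```text
t 12.8 tip [ -92.6 -104.5   97.3] end top [  56.9 -104.5  141.8] tilt 15.09 yaw -0.01 Fbox [ 2.4  0.1 -2.2] M [-0.23 -0.08  0.01] g 68.7 op 10.7
```

step_arm(deltas=[0.015, 0, -0.05, 0, 0, 0, 0.015, 0, -0.05, 0, 0, 0, 0.015, 0, -0.05, 0, 0, 0, 0, 0, 0, 0, 0, 0, 0, 0, 0, 0, 0, 0])

```text
t: 13.3
position: [0.5026, 0.1142, 0.1564]
tcp_rot: [[0.953, -0.159, 0.256], [-0.154, -0.987, -0.041], [0.259, 0.0, -0.966]]
ft_force: [2.6, 0.1, -3.7]
opening: 0.0107
gripper_force: 68.4
```

```bash
python3 st.py
```

```text
t 13.3 tip [ -93.1 -104.6   98.5] end top [  56.5 -104.6  142.8] tilt 15.03 yaw -0.02 Fbox [ 2.5  0.6 -3.7] M [0.07 0.08 0.05] g 68.4 op 10.7
```

step_arm(deltas=[0.01, 0, -0.04, 0, 0, 0, 0.01, 0, -0.04, 0, 0, 0, 0, 0, 0, 0, 0, 0, 0, 0, 0, 0, 0, 0, 0, 0, 0, 0, 0, 0])

```text
t: 13.8
position: [0.5023, 0.1141, 0.1569]
tcp_rot: [[0.954, -0.159, 0.255], [-0.154, -0.987, -0.041], [0.259, 0.0, -0.966]]
ft_force: [1.0, 1.5, -4.7]
opening: 0.0104
gripper_force: 68.1
```

```bash
python3 st.py
```

```text
t 13.8 tip [ -93.4 -104.7   99.1] end top [  56.2 -104.8  143.3] tilt 14.99 yaw -0.02 Fbox [ 0.8  1.6 -4.7] M [0.42 0.63 0.12] g 68.1 op 10.4
```

```bash
cat > sw.py <<'E'
import sys
from rig import *
from h import *
def path(ths,xN,zN,y=-105):
    o=get_obs(); state(o); cur=dict(position=o["position"],tcp_rot=o["tcp_rot"])
    for th in ths:
        a=np.radians(th); p,R=goal([xN-6*np.cos(a),y,zN-6*np.sin(a)],th)
        d,r=delta(cur,p,R); print(th,d,r); cur=dict(position=p,tcp_rot=R)
path([float(x) for x in sys.argv[1].split(",")],float(sys.argv[2]),float(sys.argv[3]))
E
python3 sw.py 15,13,11,9,7,5,4,3,2,1,0 -87 99
```

```text
t 13.8 tip [ -93.4 -104.7   99.1] end top [  56.2 -104.8  143.3] tilt 14.99 yaw -0.02 Fbox [ 0.8  1.6 -4.7] M [0.42 0.63 0.12] g 68.1 op 10.4
15.0 [0.02 0.02 0.18] [ 0.0003  0.0001 -0.0004]
13.0 [ 0.1  -0.    0.35] [-0.     -0.0349  0.    ]
11.0 [ 0.1  -0.    0.35] [ 0.     -0.0349 -0.    ]
9.0 [0.1  0.   0.35] [ 0.     -0.0349 -0.    ]
7.0 [ 0.1  -0.    0.35] [-0.     -0.0349  0.    ]
5.0 [0.1  0.   0.35] [ 0.     -0.0349 -0.    ]
4.0 [ 0.05 -0.    0.18] [-0.     -0.0175 -0.    ]
3.0 [0.05 0.   0.18] [ 0.     -0.0175 -0.    ]
2.0 [0.05 0.   0.18] [-0.     -0.0175  0.    ]
1.0 [ 0.05 -0.    0.18] [ 0.     -0.0175 -0.    ]
0.0 [0.05 0.   0.18] [ 0.     -0.0175 -0.    ]
```

step_arm(deltas=[0.0, 0, 0.12, 0, 0, 0, 0.1, 0, 0.35, 0, -0.035, 0, 0.1, 0, 0.35, 0, -0.035, 0, 0, 0, 0, 0, 0, 0, 0, 0, 0, 0, 0, 0])

```text
t: 14.3
position: [0.5068, 0.1134, 0.15]
tcp_rot: [[0.969, -0.16, 0.19], [-0.157, -0.987, -0.031], [0.192, 0.0, -0.981]]
ft_force: [0.7, 0.5, -3.8]
opening: 0.0108
gripper_force: 68.5
```

```bash
python3 sw.py 11,9,7 -87 99
```

```text
t 14.3 tip [ -92.6 -104.7   98.8] end top [  59.8 -104.8  132.7] tilt 11.08 yaw -0.05 Fbox [ 0.6  0.6 -3.8] M [0.18 0.26 0.03] g 68.5 op 10.8
11.0 [-0.04  0.03  0.1 ] [ 0.0002 -0.0014 -0.0008]
9.0 [0.1  0.   0.35] [ 0.     -0.0349 -0.    ]
7.0 [ 0.1  -0.    0.35] [-0.     -0.0349  0.    ]
```

step_arm(deltas=[0.07, 0, 0.38, 0, -0.035, 0, 0.08, 0, 0.38, 0, -0.035, 0, 0.05, 0, 0.18, 0, -0.0175, 0, 0, 0, 0, 0, 0, 0, 0, 0, 0, 0, 0, 0])

```text
t: 14.8
position: [0.5104, 0.113, 0.142]
tcp_rot: [[0.982, -0.159, 0.106], [-0.158, -0.987, -0.016], [0.107, -0.001, -0.994]]
ft_force: [-2.9, 0.2, 5.6]
opening: 0.0109
gripper_force: 69.6
```

```bash
python3 sw.py 6,4,3,2 -87 99
```

```text
t 14.8 tip [ -93.1 -104.5   99.5] end top [  61.6 -104.5  120.2] tilt 6.14 yaw -0.01 Fbox [-2.9 -0.3  5.6] M [-0.1   0.87 -0.07] g 69.6 op 10.9
6.0 [0.   0.05 0.14] [-0.0006 -0.0025 -0.0002]
4.0 [ 0.1  -0.    0.35] [ 0.     -0.0349  0.    ]
3.0 [0.05 0.   0.18] [ 0.     -0.0175 -0.    ]
2.0 [0.05 0.   0.18] [-0.     -0.0175  0.    ]
```

step_arm(deltas=[0.05, 0, 0.18, 0, -0.0175, 0, 0.05, 0, 0.18, 0, -0.0175, 0, 0.05, 0, 0.18, 0, -0.0175, 0, 0, 0, 0, 0, 0, 0, 0, 0, 0, 0, 0, 0])

```text
t: 15.3
position: [0.5126, 0.1129, 0.1375]
tcp_rot: [[0.986, -0.159, 0.055], [-0.158, -0.987, -0.008], [0.056, -0.001, -0.998]]
ft_force: [-4.1, 1.7, 9.7]
opening: 0.0107
gripper_force: 70.4
```

```bash
python3 sw.py 3,2,1,0 -87 99
```

```text
t 15.3 tip [ -92.9 -104.2  100.4] end top [  62.6 -104.2  113. ] tilt 3.18 yaw 0.01 Fbox [-4.3  1.   9.7] M [ 0.09  1.25 -0.01] g 70.4 op 10.7
3.0 [-0.01  0.08  0.2 ] [-0.0012 -0.0032  0.0002]
2.0 [0.05 0.   0.18] [-0.     -0.0175  0.    ]
1.0 [ 0.05 -0.    0.18] [ 0.     -0.0175 -0.    ]
0.0 [0.05 0.   0.18] [ 0.     -0.0175 -0.    ]
```

step_arm(deltas=[0.04, 0, 0.2, 0, -0.0175, 0, 0.04, 0, 0.2, 0, -0.0175, 0, 0, 0, 0, 0, 0, 0, 0, 0, 0, 0, 0, 0, 0, 0, 0, 0, 0, 0])

```text
t: 15.8
position: [0.5141, 0.1127, 0.133]
tcp_rot: [[0.987, -0.159, 0.021], [-0.159, -0.987, -0.002], [0.021, -0.001, -1.0]]
ft_force: [1.2, -0.2, 5.7]
opening: 0.0108
gripper_force: 70.4
```

```bash
python3 sw.py 1,0 -87 99
python3 - <<'E'
from rig import *
from h import *
c=read_camera("wrist"); o=get_obs(); np.savez("w5.npz",**c); Rc=o["tcp_rot"]@np.diag([1,-1,-1.])
X=[o["position"]+Rc@((np.array(q)-[26,0,35.2])/1000) for q in ([75,57,8],[75,-57,8],[-75,57,8],[-75,-57,8])]; print(proj(c,X).round(1))
cv2.imwrite("pics/w5.png",c["color"][:,:,::-1])
E
```

```text
t 15.8 tip [ -92.6 -104.2   99.5] end top [  63.3 -104.2  106.8] tilt 1.21 yaw 0.02 Fbox [1.2 0.  5.7] M [ 0.03 -0.52 -0.05] g 70.4 op 10.8
1.0 [-0.03  0.08  0.1 ] [-0.0011 -0.0037  0.0003]
0.0 [0.05 0.   0.18] [ 0.     -0.0175 -0.    ]
[[142.5 149.1]
 [376.7 149.2]
 [169.  389.2]
 [349.9 389.3]]
```

View pics/w5.png

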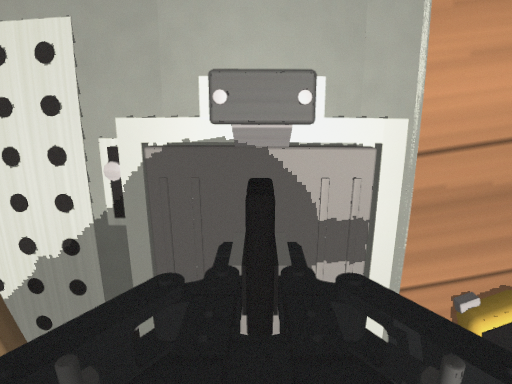

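The wrist view shows the cover inside the rails with even side gaps. Its far edge is at row 146, and the nose (262,135) is pushed back to that edge, so it has not snapped yet. I'll keep pressing in small steps.

step_arm(deltas=[0.02, 0, 0.1, 0, -0.009, 0, 0.02, 0, 0.1, 0, -0.009, 0, 0, 0, 0, 0, 0, 0, 0, 0, 0, 0, 0, 0, 0, 0, 0, 0, 0, 0])

```text
t: 16.35
position: [0.5147, 0.1127, 0.1309]
tcp_rot: [[0.987, -0.159, 0.003], [-0.159, -0.987, 0.001], [0.003, -0.001, -1.0]]
ft_force: [2.3, 0.1, 6.1]
opening: 0.0108
gripper_force: 70.5
```

```bash
python3 st.py
```

```text
t 16.35 tip [ -92.6 -104.2   99.4] end top [  63.4 -104.1  103.9] tilt 0.18 yaw 0.02 Fbox [2.2 0.5 6.1] M [ 0.06 -0.91 -0.03] g 70.5 op 10.8
```

step_arm(deltas=[0, 0, 0.05, 0, -0.004, 0, 0, 0, 0.05, 0, -0.004, 0, 0, 0, 0, 0, 0, 0, 0, 0, 0, 0, 0, 0, 0, 0, 0, 0, 0, 0])

```text
t: 16.85
position: [0.5149, 0.1126, 0.1302]
tcp_rot: [[0.987, -0.158, -0.004], [-0.158, -0.987, 0.002], [-0.004, -0.001, -1.0]]
ft_force: [2.2, -0.0, 7.4]
opening: 0.0111
gripper_force: 70.6
```

```bash
python3 st.py
python3 - <<'E'
from rig import *
import cv2
c=read_camera("wrist"); cv2.imwrite("pics/w6.png",cv2.resize(c["color"][50:200,120:400,::-1],(784,420),interpolation=cv2.INTER_CUBIC))
E
```

```text
t 16.85 tip [ -92.6 -104.2   99.5] end top [  63.4 -104.1  102.8] tilt -0.23 yaw 0.03 Fbox [2.2 0.3 7.4] M [-0.09 -0.84  0.  ] g 70.6 op 11.1
```

View pics/w6.png

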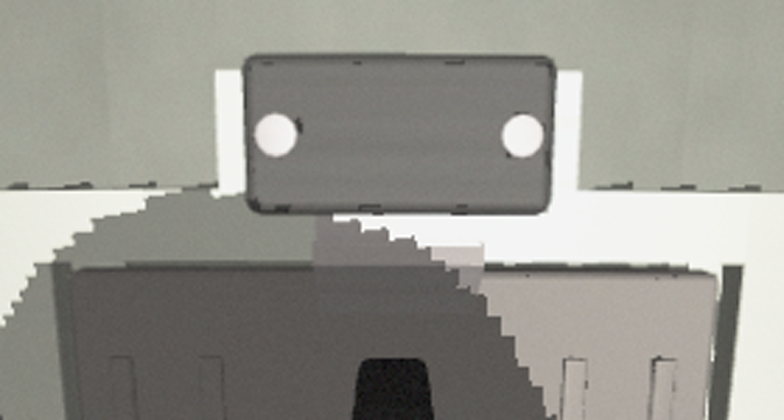

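The nose now overlaps the cover's far edge: the edge is at y≈268 in the crop and the nose runs to about y≈312. It appears to have snapped. I'll test it with a gentle 1 mm lift before letting go.

step_arm(deltas=[0, 0, -0.05, 0, 0, 0, 0, 0, -0.05, 0, 0, 0, 0, 0, 0, 0, 0, 0, 0, 0, 0, 0, 0, 0, 0, 0, 0, 0, 0, 0])

```text
t: 17.4
position: [0.5149, 0.1126, 0.1304]
tcp_rot: [[0.987, -0.159, -0.005], [-0.159, -0.987, 0.002], [-0.005, -0.001, -1.0]]
ft_force: [4.7, -0.5, 3.1]
opening: 0.0109
gripper_force: 70.0
```

```bash
python3 st.py
```

```text
t 17.4 tip [ -92.7 -104.2   99.8] end top [  63.4 -104.2  103. ] tilt -0.28 yaw 0.01 Fbox [4.7 0.2 3.1] M [ 0.09 -2.01  0.01] g 70.0 op 10.9
```

step_arm(deltas=[0.05, 0, -0.04, 0, 0, 0, 0, 0, 0, 0, 0, 0, 0, 0, 0, 0, 0, 0, 0, 0, 0, 0, 0, 0, 0, 0, 0, 0, 0, 0])

```text
t: 17.9
position: [0.5148, 0.1126, 0.1304]
tcp_rot: [[0.987, -0.159, -0.006], [-0.159, -0.987, 0.002], [-0.006, -0.001, -1.0]]
ft_force: [5.0, 0.5, 2.3]
opening: 0.0106
gripper_force: 69.9
```

```bash
python3 st.py
```

```text
t 17.9 tip [ -92.7 -104.2   99.9] end top [  63.3 -104.2  102.9] tilt -0.36 yaw 0.0 Fbox [4.8 1.3 2.3] M [ 0.34 -2.03 -0.01] g 69.9 op 10.6
```

step_arm(deltas=[0, 0, 0, 0, 0, 0, 0, 0, 0, 0, 0, 0, 0, 0, 0, 0, 0, 0, 0, 0, 0, 0, 0, 0, 0, 0, 0, 0, 0, 0], hand=4.5)

```text
t: 18.4
position: [0.5135, 0.1122, 0.1299]
tcp_rot: [[0.987, -0.159, -0.009], [-0.159, -0.987, 0.001], [-0.009, 0.0, -1.0]]
ft_force: [-0.1, 0.3, 0.3]
opening: 0.0447
gripper_force: 0.0
```

```bash
python3 st.py
```

```text
t 18.4 tip [ -94.1 -104.8   99.7] end top [  62.  -104.8  102.2] tilt -0.53 yaw -0.02 Fbox [-0.1  0.2  0.3] M [ 0.02 -0.05 -0.03] g 0.0 op 44.7
```

Released, with no force left on the tool. Next I lift straight up, move clear, and check the result.

step_arm(deltas=[0, 0, -1, 0, 0, 0, 0, 0, -2, 0, 0, 0, 0, 0, -3, 0, 0, 0, 0, 0, -3, 0, 0, 0, 0, 0, -3, 0, 0, 0])

```text
t: 18.9
position: [0.5147, 0.112, 0.2522]
tcp_rot: [[0.987, -0.159, -0.008], [-0.159, -0.987, 0.001], [-0.008, -0.0, -1.0]]
ft_force: [0.4, 0.5, 0.2]
opening: 0.0449
gripper_force: 0.0
```

step_arm(deltas=[-3, 0, 0, 0, 0, 0, -3, 0, 0, 0, 0, 0, -3, 0, 0, 0, 0, 0, 0, 0, 0, 0, 0, 0, 0, 0, 0, 0, 0, 0])

```text
t: 19.4
position: [0.4259, 0.1266, 0.252]
tcp_rot: [[0.987, -0.158, -0.007], [-0.158, -0.987, 0.002], [-0.007, -0.001, -1.0]]
ft_force: [0.3, 0.0, -1.2]
opening: 0.0448
gripper_force: 0.0
```

Run:
```python
from rig import *
from h import *
o=get_obs(); show(o)
w=read_camera("wrist")["color"][:,:,::-1]; s=read_camera("scene")["color"][:,:,::-1]
b=cv2.resize(s[130:260,220:380],(400,325),interpolation=cv2.INTER_CUBIC); a=cv2.resize(w,(400,300)); p=np.zeros((325,400,3),np.uint8); p[:300]=a
cv2.imwrite("pics/f.png",np.hstack([p,b]))
```

```text
t 19.4 p [425.9 126.6 252. ] F [ 0.3  0.  -1.2] op 44.8 g 0.0
```

View pics/f.png

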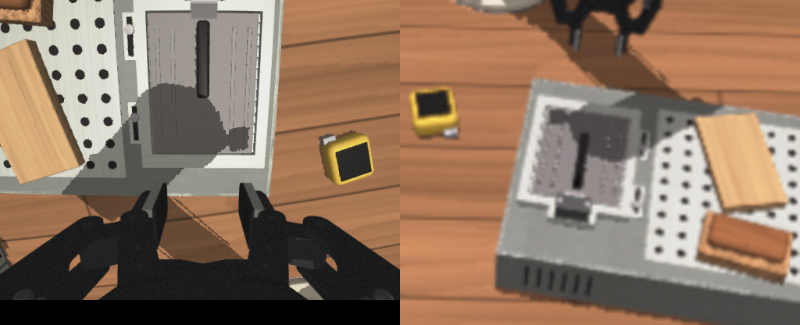

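Both views show the cover lying flat in the frame after release. The nose is over its far end at (203,8) in the left half, the lip end is under the ledge at (205,157), and nothing around it has moved. I'm handing in the job.

```bash
python3 -c "
from rig import *
print(sign_off())"
```

```text
the job is handed in; nothing more can be done
None
```

The filter cover is back in place: lip hooked under the ledge, catch snapped over the far end, lying flat in the frame and released; I handed the job in at about 19.5 s of robot time, and sign-off gave no verdict.

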